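# Sweep the loose chokes into the parts corral

### The job

Clear the mat: with the fingertips, gently sweep the three loose square power chokes along the bench into the U-shaped aluminium parts corral, so that each lies well inside its walls. Push them only: do not pinch, lift or press down on them, and leave the round ring core, the round capacitor and everything else where they are.

Things in the scene. Friction and masses are not known exactly. Their poses are not given: they have to be found in the camera images.
- corral: U-shaped parts corral of bare aluminium sheet, fixed to the bench: three upright walls 25 mm high and 4 mm thick, no floor of its own (the flat bench is its floor) and no lip at the open side, which faces roughly towards the robot. Outside 220 mm wide and 90 mm deep; inside 212 mm wide and 86 mm deep. Origin: on the bench, at the middle of the open side; its x axis points straight into the corral (back wall at x = 86 mm), y along the opening, z up
- choke0_center (a point): one of three identical power chokes: flat square dark-grey blocks 24 x 24 x 14 mm with a round steel-coloured disc in the top and copper end terminals, about 30 g, lying loose on the bench within about 180 mm of the corral's opening and outside it, at any yaw. The point is its centre, 7 mm above the bench; z up, x and y square to its sides
- choke0: the same choke; origin at the centre of its underside
- choke1_center (a point): one of three identical power chokes: flat square dark-grey blocks 24 x 24 x 14 mm with a round steel-coloured disc in the top and copper end terminals, about 30 g, lying loose on the bench within about 180 mm of the corral's opening and outside it, at any yaw. The point is its centre, 7 mm above the bench; z up, x and y square to its sides
- choke1: the same choke; origin at the centre of its underside
- choke2_center (a point): one of three identical power chokes: flat square dark-grey blocks 24 x 24 x 14 mm with a round steel-coloured disc in the top and copper end terminals, about 30 g, lying loose on the bench within about 180 mm of the corral's opening and outside it, at any yaw. The point is its centre, 7 mm above the bench; z up, x and y square to its sides
- choke2: the same choke; origin at the centre of its underside
- toroid: round copper-coloured ring core lying flat among the chokes, 27 mm outside diameter, 12 mm hole, 11 mm high, loose; not part of the job. Origin: centre of its underside
- capacitor: round black capacitor standing upright among the chokes, 20 mm diameter, 22 mm tall, with a bright round top, loose; not part of the job. Origin: centre of its underside
- jar: white closed jar, 56 mm diameter, 60 mm tall, well to the right. Origin: centre of its underside
- trimmer: small blue block 26 x 12 x 12 mm with a brass screw on top, well to the right. Origin: centre of its underside
- spool: metal solder spool standing on end, 56 mm diameter, 40 mm tall, well to the left. Origin: centre of its underside
- driver: black-handled screwdriver about 170 mm long, lying well to the left. Origin: near the middle of its length, on the bench; x along it towards the tip

How it is judged (in metres and radians):
At the end, for the whole second after the job is handed in: The centre of each of the three chokes is at least 14 mm inside the corral's open side and between its walls, on the bench (centre lower than 13 mm) and at rest (under 0.02 m/s), and none of the six bystanders has moved more than 12 mm (x of choke0_center in the frame of corral between 0.014 and 0.086 m and y of choke0_center in the frame of corral between -0.106 and 0.106 m and height (world z) of each of choke0_center, choke1_center, choke2_center below 0.013 m and linear speed of each of choke0, choke1, choke2 below 0.02 m/s and x of choke1_center in the frame of corral between 0.014 and 0.086 m and y of choke1_center in the frame of corral between -0.106 and 0.106 m and x of choke2_center in the frame of corral between 0.014 and 0.086 m and y of choke2_center in the frame of corral between -0.106 and 0.106 m and not (distance of any of toroid, capacitor, jar, trimmer, spool, driver from where it was at the start of the episode above 0.012 m)); the robot touches nothing.
It fails at once if a choke is lifted: its centre rises more than 10 mm above where it lies (7 mm) (height (world z) of any of choke0_center, choke1_center, choke2_center above 0.017 m).
It fails at once if a choke is pinched or pressed hard: more than 25 N between the fingers and it (contact force between the fingers and choke0 above 25 N or contact force between the fingers and choke1 above 25 N or contact force between the fingers and choke2 above 25 N).
It fails at once if the ring core, capacitor, jar, trimmer, spool or screwdriver is moved more than 12 mm (distance of any of toroid, capacitor, jar, trimmer, spool, driver from where it was at the start of the episode above 0.012 m).
It also fails if it takes over 61 s, if anything falls off the work surface, if the arm or the gripper's body presses on something with over 40 N, if the wrist force passes 120 N, or if a joint passes its speed limit or range.

### The arm

A 6-joint arm with a two-finger parallel gripper is mounted at the origin on the work surface. World frame = base frame: x ahead of the robot, y to its left, z up, the work surface at z = 0. Lengths are in m, angles in degrees, forces in N, time in s.
With the tool pointing down it reaches from about 0.4 to 0.825 m from the base axis. Payload 7 kg.
Tool frame: the origin (TCP) lies between the finger pads; the fingertips stand 22 mm ahead of it and the grasp point (between the pads) lies 3 mm ahead of it (env.nose_length is the distance from the TCP to the fingertips, in m); z points along the fingers, y is the line along which they close (so a half turn about z gives the same grasp; the last joint's range is limited). The gripper opens to 85 mm and grips with 20 to 120 N. Pads are 22 mm wide; open, the fingers measure 114 mm over their backs; the gripper's body (76 mm by 85 mm) begins 54 mm behind the grasp point. The pads swing forward as they close: fully open they stand 13 mm farther back than shut.
Start: joints at [-47.492, 20.546, 0.682, 0, -70.136, -16.507], TCP at [0.296, -0.607, 0.253] pointing down, gripper open.
Joint ranges: [-176.03, 176.03], [-82.01, 121.73], [-58.28, 71.71], [-173.87, 95.51], [-174.79, -0.11], [-173.66, 173.66]. Speed limits (degrees/s): [136.94, 136.94, 172.46, 180, 180, 180].

### API

Orientations are given as a 3x3 rotation matrix whose columns are the frame's x, y, z axes.
In Python, from bench import env gives the robot as it stands. The module is installed in compiled form; this text tells all that it offers.
- The arm moves only by the tool send_rows, never from a script. Its argument "series" is a list of rows, each a list of 7 numbers: the turn, a rotation vector about the tool's x, y, z in degrees, then the shift along the tool's x, y, z in m, then the finger opening in m, from 0 to 0.0854. In form: [[rx, ry, rz, tx, ty, tz, jaw], ...]. A call has 1 to 20 rows; each row shifts and turns the commanded pose from where the row before left it, along the tool's axes as they then stand; what a row does not reach is not made up. A row lasts 1/10 s, in which the tool goes at most 50 mm and 8.59 degrees, less where a joint would pass 70% of its speed; a pose out of reach is approached as far as the arm can. A call is refused whole if a number of a shift passes 0.05 or a number of a turn 8.59, either way. A call with a gripper value outside its range is refused whole. The fingers move at their own pace and stop on an object; the grip force is fixed at half the most. Time passes only in rows, so rows that do not move let the fingers close. It gives the time, the measured TCP pose, the force, the opening and the grip force at its end, in the units of the state.
- env.get_obs(): the state, without advancing time (a new reading comes with each control period).
- env.camera(name): name is "scene" or "top" or "wrist"; returns the picture (420x560x3 uint8, red, green, blue); there is no depth.
- env.calibration(name): a dict with "fovy" (degrees; the focal length in pixels is half the picture's height over the tangent of half this angle, whatever the lens; pixels are square), "cx", "cy" (the principal point, pixels), "distortion" ([k1, k2, p1, p2, k3] as OpenCV has them; the pictures are not rectified), "R" (3x3) and "t" (3): a world point X has camera coordinates R X + t. Camera axes: x right, y down, z forward; pixel columns grow to the right and rows downward; lengths in m; the calibration is good to about 2 mm. A picture is of the moment at which its call begins: read the wrist's pose just before it. calibration takes no time and is no camera call; for the wrist camera it gives the pose at the moment of the call.
- env.job_done(): hands the job in; it is judged then, once.
The state is a dict: "t": time; "joint_positions": joint angles; "qd": joint speeds; "joint_efforts": joint torques, N m; "tcp_pos": TCP position; "tcp_rot": TCP orientation; "force": force on the tool from outside, world axes, zero at the start; "moment": the same for the moment, N m; "gripper_width": finger opening in m; "finger_force": force on a finger pad.
Only numpy, scipy, OpenCV 4.12 (cv2) and the standard library are available. Lean on these libraries where they do the work, as an engineer would, in place of code of your own. Each camera call takes 0.05 s, during which the arm holds its last target. There are 200 camera calls.

## Working session

There is one attempt and no reset: what is moved stays moved. The work goes in short steps, Python scripts to look and compute and a tool call to move; the robot and the scene stay as the last step left them, time stands still between calls to the robot, and variables do not carry over. Pictures are saved under pics/ and viewed, at most 10 in all, crops included, and the job is handed in when it is done.

Besides the shell and the picture viewer there is one more tool, called as a command line: name --pt "numbers of a row" for each row, then --argument value for the rest. send_rows: Moves the arm, as the interface text tells. Its arguments: {"type":"object","properties":{"series":{"type":"array"}},"required":["series"]}

```bash
mkdir -p pics
cat > h.py <<'E'
import numpy as np, cv2
from bench import env
def K(c):
    f=210/np.tan(np.radians(c["fovy"])/2); return np.array([[f,0,c["cx"]],[0,f,c["cy"]],[0,0,1.]])
def w(name,px,z,c=None):
    c=c or env.calibration(name); R=np.array(c["R"]);t=np.array(c["t"])
    u=cv2.undistortPoints(np.array(px,float).reshape(-1,1,2),K(c),np.array(c["distortion"],float)).reshape(-1,2)
    C=-R.T@t; d=np.c_[u,np.ones(len(u))]@R
    return C+d*((np.broadcast_to(z,len(u))-C[2])/d[:,2])[:,None]
def pj(name,X,c=None):
    c=c or env.calibration(name)
    return cv2.projectPoints(np.array(X,float).reshape(-1,1,3),cv2.Rodrigues(np.array(c["R"]))[0],np.array(c["t"],float),K(c),np.array(c["distortion"],float))[0].reshape(-1,2)
def save(name,fn,crop=None,size=None):
    im=env.camera(name)[:,:,::-1]
    if crop: x0,y0,x1,y1=crop; im=im[y0:y1,x0:x1]
    if size: im=cv2.resize(im,size,interpolation=cv2.INTER_CUBIC)
    cv2.imwrite("pics/"+fn,im)
E
python3 - <<'E'
from h import *
save("top","a.png"); o=env.get_obs(); print(o["t"],o["tcp_rot"],env.nose_length)
c=env.calibration("top");print(c)
E
```

```text
0.05 [[-8.98842585e-01 -4.38270793e-01 -8.48067447e-04]
 [-4.38271588e-01  8.98841512e-01  1.39663261e-03]
 [ 1.50174946e-04  1.62703673e-03 -9.99998665e-01]] 0.022
{'fovy': 57.44434436707255, 'cx': 281.8587821366049, 'cy': 200.74237017640993, 'distortion': array([-0.08183893,  0.        ,  0.        ,  0.        ,  0.        ]), 'R': array([[ 2.85578178e-03, -9.99724597e-01, -2.32932462e-02],
       [-9.91840914e-01,  1.37019037e-04, -1.27481695e-01],
       [ 1.27449778e-01,  2.34672545e-02, -9.91567366e-01]]), 't': array([0.014091  , 0.54047868, 1.09837541])}
```

View pics/a.png

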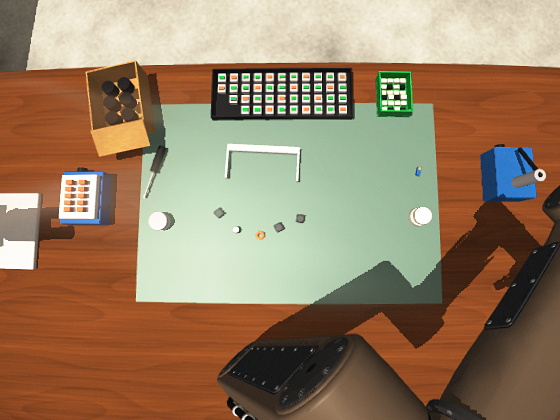

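The top view shows the corral at about (228–300, 145–180). The chokes are near (220,212), (279,227) and (300,218), the toroid near (261,235) and the capacitor near (237,230). Next I'll enlarge that area.

Run:
```python
from h import *
save("top","b.png",(190,138,330,243),(800,600))
```

```text
(no output)
```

View pics/b.png

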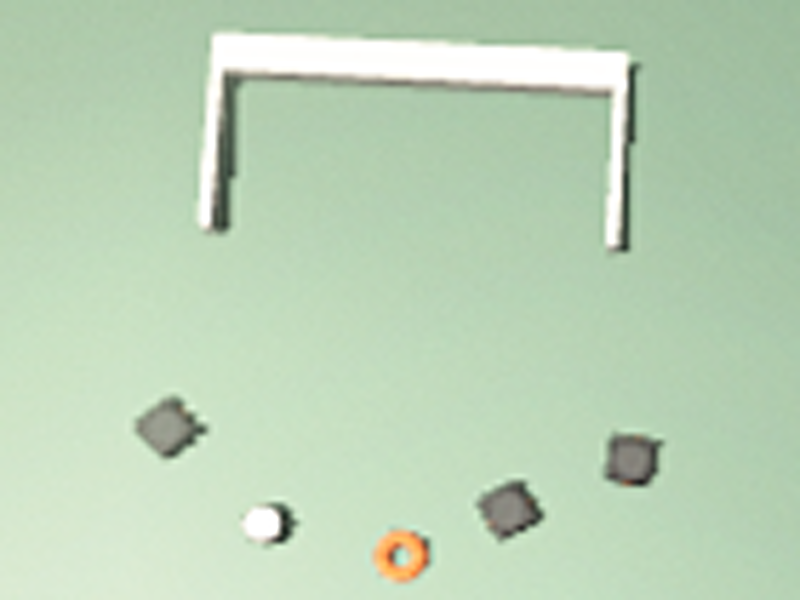

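The enlarged crop (scale 5.714) shows:
- Chokes at (168,428), (510,509) and (632,459)
- Capacitor top at (266,523) and toroid at (402,556)
- Corral front feet at (208,232) and (617,251), back top corners at (213,33) and (629,52)

Run:
```python
from h import *
s=800/140
P=np.array([(168,428),(510,509),(632,459),(266,523),(402,556),(200,231),(625,250),(213,33),(629,52)],float)
P=(P+.5)/s-.5+[190,138]
X=w("top",P,[.014,.014,.014,.022,.011,0,0,.025,.025])
for n,x in zip("c0 c1 c2 cap tor FL FR BL BR".split(),X): print(n,x.round(4))
fl,fr,bl,br=X[5:]
for a,b in((fl,fr),(bl,br)): print(np.linalg.norm(a-b), np.degrees(np.arctan2((a-b)[0],(a-b)[1])))
d=(bl+br-fl-fr)[:2]/2; print(np.linalg.norm(d),np.degrees(np.arctan2(d[1],d[0])))
m=(fl+fr)[:2]/2
yaw=np.radians(np.degrees(np.arctan2(d[1],d[0])));
ya=((fl-fr)+(bl-br))[:2]; yaw=np.arctan2(-ya[0],ya[1]);R=np.array([[np.cos(yaw),-np.sin(yaw)],[np.sin(yaw),np.cos(yaw)]])
m2=((m)+(bl+br)[:2]/2-.09*R[:,0])/2
print(np.degrees(yaw),m,m2)
for n,x in zip("c0 c1 c2 cap tor".split(),X): print(n,((x[:2]-m2)@R).round(4))
```

```text
c0 [0.5074 0.205  0.014 ]
c1 [0.4651 0.0241 0.014 ]
c2 [ 0.4913 -0.0397  0.014 ]
cap [0.457 0.151 0.022]
tor [0.4405 0.0807 0.011 ]
FL [0.6157 0.1928 0.    ]
FR [ 0.6049 -0.0366  0.    ]
BL [0.7189 0.184  0.025 ]
BR [ 0.7074 -0.0386  0.025 ]
0.22972385998731307 2.7045483575417184
0.22295194554262282 2.967465673519734
0.1029605595583819 -2.9922913141909997
-2.834040424129536 [0.61032915 0.07809815] [0.61679428 0.07763574]
c0 [-0.1155  0.1218]
c1 [-0.1489 -0.0609]
c2 [-0.1195 -0.1234]
cap [-0.1632  0.0653]
tor [-0.1762 -0.0057]
```

```bash
cat > plan.py <<'E'
from h import *
O=np.array([.615,.0777]);y=np.radians(-2.83);Rc=np.array([[np.cos(y),-np.sin(y)],[np.sin(y),np.cos(y)]])
def W(p): return O+Rc@np.array(p)
def rel(goal,head=None):
    """shift in the (already turned) tool axes to goal; head = world heading of tool -x, deg"""
    o=env.get_obs();R=np.array(o["tcp_rot"]);h=np.degrees(np.arctan2(-R[1,0],-R[0,0]))
    print("head",h.round(2),"tcp",np.round(o["tcp_pos"],4),"width",o["gripper_width"],"t",o["t"])
    if head is None: head=h
    a=np.radians(head);T=np.array([[-np.cos(a),-np.sin(a),0],[-np.sin(a),np.cos(a),0],[0,0,-1]])
    print("rz",round(h-head,2),"shift",(T.T@(np.array(goal)-o["tcp_pos"])).round(4))
def push(c,tgt):
    c=np.array(c);g=W(tgt);d=g-c;L=np.linalg.norm(d);d/=L;hd=np.degrees(np.arctan2(d[1],d[0]))
    s=c-d*.045;e=g-d*.023;print("start",s.round(4),"end",e.round(4),"head",hd.round(2),"len",np.linalg.norm(e-s).round(4));return s,e,hd
E
python3 - <<'E'
from plan import *
print("c0");push([.5074,.205],[.035,.05])
print("c1");push([.4651,.0241],[.035,-.01])
print("c2");s,e,h=push([.4913,-.0397],[.035,-.065]);rel([*s,.12],h)
E
```

```text
c0
start [0.4679 0.2265] end [0.6322 0.1369] head -28.61 len 0.1872
c1
start [0.4212 0.0141] end [0.627  0.0609] head 12.8 len 0.2111
c2
start [ 0.4485 -0.0537] end [0.6249 0.0039] head 18.08 len 0.1855
head 25.99 tcp [ 0.2957 -0.6063  0.2525] width 0.08580968051577834 t 0.1
rz 7.91 shift [-0.3168  0.4779  0.1325]
```

send_rows --pt "0 0 7.9 0 0 0 0.01" --pt "0 0 0 -0.0244 0.0368 0 0.01" --pt "0 0 0 -0.0244 0.0368 0 0.01" --pt "0 0 0 -0.0244 0.0368 0 0.01" --pt "0 0 0 -0.0244 0.0368 0 0.01" --pt "0 0 0 -0.0244 0.0368 0 0.01" --pt "0 0 0 -0.0244 0.0368 0 0.01" --pt "0 0 0 -0.0244 0.0368 0 0.01" --pt "0 0 0 -0.0244 0.0368 0 0.01" --pt "0 0 0 -0.0244 0.0368 0 0.01" --pt "0 0 0 -0.0244 0.0368 0 0.01" --pt "0 0 0 -0.0244 0.0368 0 0.01" --pt "0 0 0 -0.0244 0.0368 0 0.01" --pt "0 0 0 0 0 0.04 0.01" --pt "0 0 0 0 0 0.04 0.01" --pt "0 0 0 0 0 0 0.01" --pt "0 0 0 0 0 0 0.01"

```text
t: 1.8
tcp_pos: [0.4369, -0.0962, 0.1738]
tcp_rot: [[-0.95, -0.311, -0.002], [-0.311, 0.95, -0.001], [0.002, -0.0, -1.0]]
force: [0.9, 0.7, 1.0]
gripper_width: 0.01
finger_force: 0.0
```

Run:
```python
from plan import *
save("wrist","c.png")
s,e,h=push([.4913,-.0397],[.035,-.065]);rel([*s,.026])
print(pj("wrist",[[.4913,-.0397,.014],[.4651,.0241,.014],[.4405,.0807,.011]]))
```

```text
start [ 0.4485 -0.0537] end [0.6249 0.0039] head 18.08 len 0.1855
head 18.11 tcp [ 0.4378 -0.0962  0.1747] width 0.009940904488969731 t 1.85
rz 0.0 shift [-0.0234  0.0371  0.1487]
[[314.34106811 263.3753185 ]
 [380.11239111 259.02434447]
 [438.34583001 252.8443554 ]]
```

View pics/c.png

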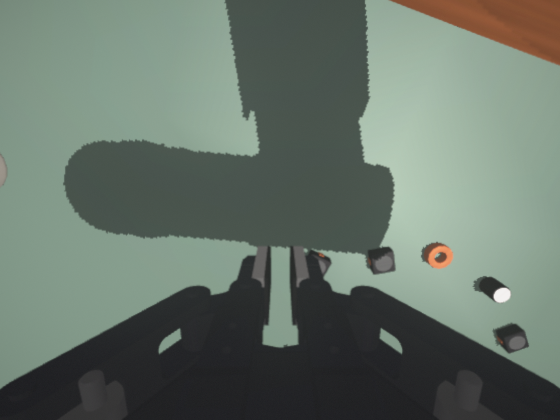

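Wrist view: c1 at (381,260) and the toroid at (439,256) match the predicted pixels within about 3 px, and c2 is partly hidden at (320,262). The positions hold, so I'll go down behind c2.

send_rows --pt "0 0 0 -0.0234 0.0371 0 0.01" --pt "0 0 0 0 0 0.045 0.01" --pt "0 0 0 0 0 0.045 0.01" --pt "0 0 0 0 0 0.04 0.01" --pt "0 0 0 0 0 0.013 0.01" --pt "0 0 0 0 0 0.005 0.01" --pt "0 0 0 0 0 0 0.01" --pt "0 0 0 0 0 0 0.01"

```text
t: 2.65
tcp_pos: [0.4492, -0.0532, 0.0269]
tcp_rot: [[-0.951, -0.311, 0.003], [-0.311, 0.951, 0.001], [-0.003, -0.0, -1.0]]
force: [-0.1, -0.3, 0.5]
gripper_width: 0.0098
finger_force: 0.0
```

Run:
```python
from plan import *
rel([.6249,.0039,.026]); print(env.get_obs()["force"])
p=pj("top",[[.4913,-.0397,.014]])[0].astype(int)
save("top","d.png",(p[0]-56,p[1]-42,p[0]+56,p[1]+42),(800,600))
```

```text
head 18.09 tcp [ 0.4492 -0.0532  0.0269] width 0.009776687521626363 t 2.65
rz 0.0 shift [-0.1847 -0.0003  0.0009]
[-0.14399013 -0.2882875   0.47248732]
```

View pics/d.png

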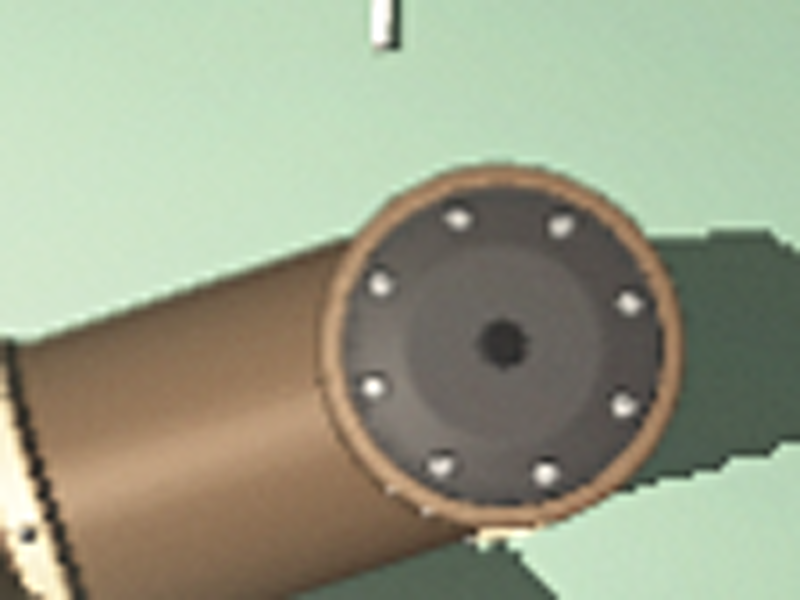

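The wrist hides the choke in this top view, but force and pose are clean, so I'll push c2.

send_rows --pt "0 0 0 -0.008 0 0 0.01" --pt "0 0 0 -0.006 0 0 0.01" --pt "0 0 0 -0.004 0 0 0.01" --pt "0 0 0 -0.004 0 0 0.01" --pt "0 0 0 -0.006 0 0 0.01" --pt "0 0 0 -0.01 0 0 0.01" --pt "0 0 0 -0.01 0 0 0.01" --pt "0 0 0 -0.01 0 0 0.01" --pt "0 0 0 -0.01 0 0 0.01" --pt "0 0 0 -0.01 0 0 0.01" --pt "0 0 0 -0.01 0 0 0.01" --pt "0 0 0 -0.01 0 0 0.01" --pt "0 0 0 -0.01 0 0 0.01" --pt "0 0 0 -0.01 0 0 0.01" --pt "0 0 0 -0.01 0 0 0.01" --pt "0 0 0 -0.01 0 0 0.01" --pt "0 0 0 -0.01 0 0 0.01" --pt "0 0 0 -0.01 0 0 0.01" --pt "0 0 0 -0.01 0 0 0.01" --pt "0 0 0 -0.01 0 0 0.01"

```text
t: 4.7
tcp_pos: [0.6177, 0.0021, 0.0253]
tcp_rot: [[-0.951, -0.311, -0.0], [-0.311, 0.951, -0.0], [0.0, 0.0, -1.0]]
force: [0.6, -0.6, 0.4]
gripper_width: 0.0099
finger_force: 0.1
```

send_rows --pt "0 0 0 -0.005 0 0 0.01" --pt "0 0 0 -0.003 0 0 0.01" --pt "0 0 0 0 0 0 0.01" --pt "0 0 0 0.01 0 0 0.01" --pt "0 0 0 0.03 0 0 0.01" --pt "0 0 0 0 0 -0.05 0.01" --pt "0 0 0 0 0 -0.05 0.01" --pt "0 0 0 0.05 0 0 0.01" --pt "0 0 0 0.05 0 0 0.01" --pt "0 0 0 0.05 0 0 0.01" --pt "0 0 0 0 0 0 0.01" --pt "0 0 0 0 0 0 0.01"

```text
t: 5.9
tcp_pos: [0.4424, -0.0553, 0.1259]
tcp_rot: [[-0.951, -0.31, 0.002], [-0.31, 0.951, 0.001], [-0.002, 0.0, -1.0]]
force: [0.8, 1.0, 0.1]
gripper_width: 0.0101
finger_force: 0.0
```

Run:
```python
from plan import *
save("top","e.png",(190,138,330,243),(800,600))
s,e,h=push([.4651,.0241],[.035,-.01]);rel([*s,.126],h);rel([*s,.026],h)
```

```text
start [0.4212 0.0141] end [0.627  0.0609] head 12.8 len 0.2111
head 18.1 tcp [ 0.4437 -0.0548  0.1259] width 0.009857039152989022 t 5.95
rz 5.3 shift [ 0.0067  0.0722 -0.0001]
head 18.1 tcp [ 0.4437 -0.0548  0.1259] width 0.009857039152989022 t 5.95
rz 5.3 shift [0.0067 0.0722 0.0999]
```

View pics/e.png

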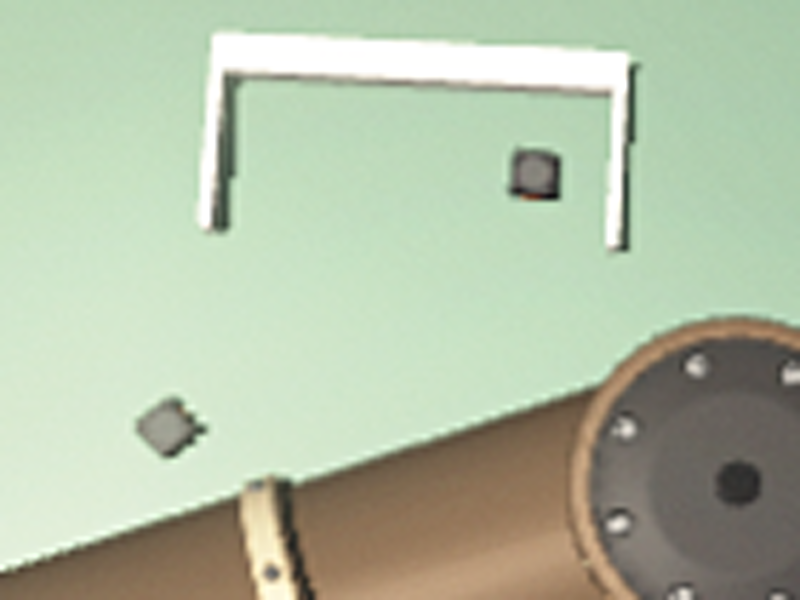

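c2 is well inside at (536,174). c0 is untouched at (168,428). Next is c1.

send_rows --pt "0 0 5.3 0 0 0 0.01" --pt "0 0 0 0.0033 0.036 0 0.01" --pt "0 0 0 0.0033 0.036 0 0.01" --pt "0 0 0 0 0 0 0.01" --pt "0 0 0 0 0 0.045 0.01" --pt "0 0 0 0 0 0.04 0.01" --pt "0 0 0 0 0 0.01 0.01" --pt "0 0 0 0 0 0.005 0.01" --pt "0 0 0 0 0 0 0.01" --pt "0 0 0 0 0 0 0.01"

```text
t: 6.95
tcp_pos: [0.4223, 0.0143, 0.0258]
tcp_rot: [[-0.975, -0.222, 0.001], [-0.222, 0.975, 0.0], [-0.001, 0.0, -1.0]]
force: [0.1, 0.1, -0.6]
gripper_width: 0.0103
finger_force: 0.0
```

Run:
```python
from plan import *
rel([.627,.0609,.026]); print(env.get_obs()["force"])
```

```text
head 12.81 tcp [0.4223 0.0143 0.0258] width 0.010256500031414678 t 6.95
rz 0.0 shift [-2.099e-01  0.000e+00 -2.000e-04]
[ 0.0761409   0.119333   -0.55197401]
```

send_rows --pt "0 0 0 -0.008 0 0 0.01" --pt "0 0 0 -0.006 0 0 0.01" --pt "0 0 0 -0.004 0 0 0.01" --pt "0 0 0 -0.004 0 0 0.01" --pt "0 0 0 -0.006 0 0 0.01" --pt "0 0 0 -0.01 0 0 0.01" --pt "0 0 0 -0.01 0 0 0.01" --pt "0 0 0 -0.01 0 0 0.01" --pt "0 0 0 -0.01 0 0 0.01" --pt "0 0 0 -0.01 0 0 0.01" --pt "0 0 0 -0.01 0 0 0.01" --pt "0 0 0 -0.01 0 0 0.01" --pt "0 0 0 -0.01 0 0 0.01" --pt "0 0 0 -0.01 0 0 0.01" --pt "0 0 0 -0.01 0 0 0.01" --pt "0 0 0 -0.01 0 0 0.01" --pt "0 0 0 -0.01 0 0 0.01" --pt "0 0 0 -0.01 0 0 0.01" --pt "0 0 0 -0.01 0 0 0.01" --pt "0 0 0 -0.01 0 0 0.01"

```text
t: 8.95
tcp_pos: [0.5959, 0.0537, 0.0253]
tcp_rot: [[-0.975, -0.222, -0.0], [-0.222, 0.975, -0.0], [0.0, -0.0, -1.0]]
force: [0.1, 0.6, 0.5]
gripper_width: 0.0099
finger_force: 0.1
```

send_rows --pt "0 0 0 -0.01 0 0 0.01" --pt "0 0 0 -0.01 0 0 0.01" --pt "0 0 0 -0.008 0 0 0.01" --pt "0 0 0 -0.004 0 0 0.01" --pt "0 0 0 0 0 0 0.01" --pt "0 0 0 0.01 0 0 0.01" --pt "0 0 0 0.03 0 0 0.01" --pt "0 0 0 0 0 -0.05 0.01" --pt "0 0 0 0 0 -0.05 0.01" --pt "0 0 0 0.05 0 0 0.01" --pt "0 0 0 0.05 0 0 0.01" --pt "0 0 8.5 0 0 0 0.01" --pt "0 0 8.5 0 0 0 0.01" --pt "0 0 8.5 0 0 0 0.01" --pt "0 0 8.5 0 0 0 0.01" --pt "0 0 7.4 0 0 0 0.01" --pt "0 0 0 0 0 0 0.01" --pt "0 0 0 0 0 0 0.01"

```text
t: 10.75
tcp_pos: [0.4891, 0.0294, 0.1253]
tcp_rot: [[-0.88, 0.475, -0.0], [0.475, 0.88, 0.0], [0.0, 0.0, -1.0]]
force: [0.0, 0.1, 0.2]
gripper_width: 0.01
finger_force: 0.0
```

Run:
```python
from plan import *
save("top","f.png",(190,138,330,243),(800,600))
s,e,h=push([.5074,.205],[.035,.05]);rel([*s,.026],h)
```

```text
start [0.4679 0.2265] end [0.6322 0.1369] head -28.61 len 0.1872
head -28.4 tcp [0.4893 0.0294 0.1253] width 0.0098698182518138 t 10.8
rz 0.21 shift [0.1131 0.1628 0.0993]
```

View pics/f.png

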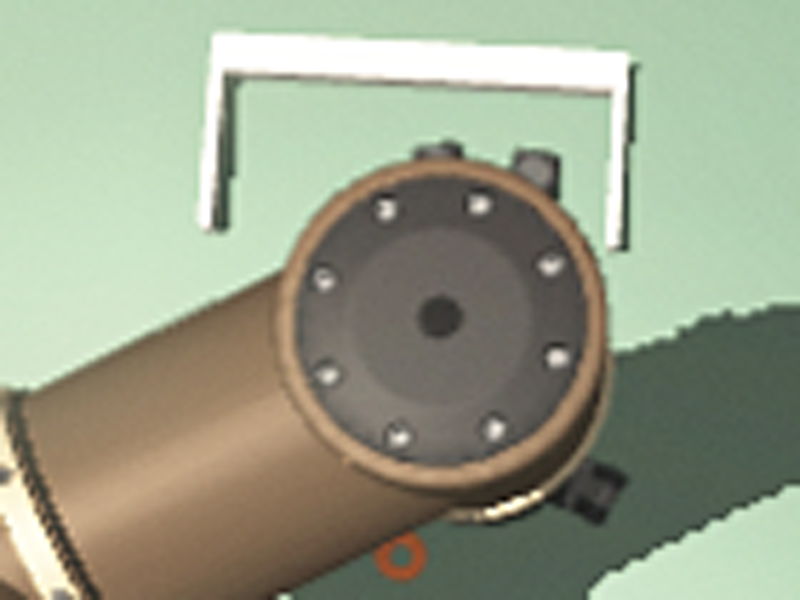

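c1 is inside, next to c2 (top edge at about (438,150)), and the toroid hasn't moved (402,556). Next is c0.

send_rows --pt "0 0 0 0.0283 0.0407 0 0.01" --pt "0 0 0 0.0283 0.0407 0 0.01" --pt "0 0 0 0.0283 0.0407 0 0.01" --pt "0 0 0 0.0283 0.0407 0 0.01" --pt "0 0 0 0 0 0 0.01" --pt "0 0 0 0 0 0 0.01" --pt "0 0 0 0 0 0.045 0.01" --pt "0 0 0 0 0 0.04 0.01" --pt "0 0 0 0 0 0.01 0.01" --pt "0 0 0 0 0 0.004 0.01" --pt "0 0 0 0 0 0 0.01" --pt "0 0 0 0 0 0 0.01"

```text
t: 12.0
tcp_pos: [0.4693, 0.2272, 0.0279]
tcp_rot: [[-0.878, 0.479, 0.002], [0.479, 0.878, 0.002], [-0.001, 0.002, -1.0]]
force: [-0.1, -0.6, 0.1]
gripper_width: 0.0101
finger_force: 0.0
```

Run:
```python
from plan import *
rel([.6322,.1369,.026]); print(env.get_obs()["force"])
```

```text
head -28.59 tcp [0.4693 0.2272 0.0279] width 0.01006675408978378 t 12.0
rz 0.0 shift [-0.1863 -0.0014  0.0019]
[-0.07020431 -0.61155852  0.07445204]
```

send_rows --pt "0 0 0 -0.008 0 0.001 0.01" --pt "0 0 0 -0.006 0 0 0.01" --pt "0 0 0 -0.004 0 0 0.01" --pt "0 0 0 -0.004 0 0 0.01" --pt "0 0 0 -0.006 0 0 0.01" --pt "0 0 0 -0.01 0 0 0.01" --pt "0 0 0 -0.01 0 0 0.01" --pt "0 0 0 -0.01 0 0 0.01" --pt "0 0 0 -0.01 0 0 0.01" --pt "0 0 0 -0.01 0 0 0.01" --pt "0 0 0 -0.01 0 0 0.01" --pt "0 0 0 -0.01 0 0 0.01" --pt "0 0 0 -0.01 0 0 0.01" --pt "0 0 0 -0.01 0 0 0.01" --pt "0 0 0 -0.01 0 0 0.01" --pt "0 0 0 -0.01 0 0 0.01" --pt "0 0 0 -0.01 0 0 0.01" --pt "0 0 0 -0.01 0 0 0.01" --pt "0 0 0 -0.01 0 0 0.01" --pt "0 0 0 -0.01 0 0 0.01"

```text
t: 14.0
tcp_pos: [0.6254, 0.1411, 0.0253]
tcp_rot: [[-0.878, 0.479, 0.0], [0.479, 0.878, 0.0], [-0.0, 0.0, -1.0]]
force: [0.7, -0.3, 1.2]
gripper_width: 0.0103
finger_force: 0.2
```

send_rows --pt "0 0 0 -0.005 0 0 0.01" --pt "0 0 0 -0.003 0 0 0.01" --pt "0 0 0 0 0 0 0.01" --pt "0 0 0 0.01 0 0 0.01" --pt "0 0 0 0.03 0 0 0.01" --pt "0 0 0 0 0 -0.05 0.01" --pt "0 0 0 0 0 -0.05 0.01" --pt "0 0 0 0 0 -0.05 0.01" --pt "0 0 0 0.022 -0.044 0 0.01" --pt "0 0 0 0.022 -0.044 0 0.01" --pt "0 0 0 0.022 -0.044 0 0.01" --pt "0 0 0 0.022 -0.044 0 0.01" --pt "0 0 0 0.022 -0.044 0 0.01" --pt "0 0 0 0.022 -0.044 0 0.01" --pt "0 0 0 0 0 0 0.01" --pt "0 0 0 0 0 0 0.01"

```text
t: 15.6
tcp_pos: [0.3532, -0.012, 0.1758]
tcp_rot: [[-0.878, 0.478, 0.002], [0.478, 0.878, 0.001], [-0.001, 0.002, -1.0]]
force: [0.2, 1.4, 1.1]
gripper_width: 0.0103
finger_force: 0.0
```

Run:
```python
from plan import *
save("top","g.png",(190,138,330,243),(800,600))
```

```text
(no output)
```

View pics/g.png

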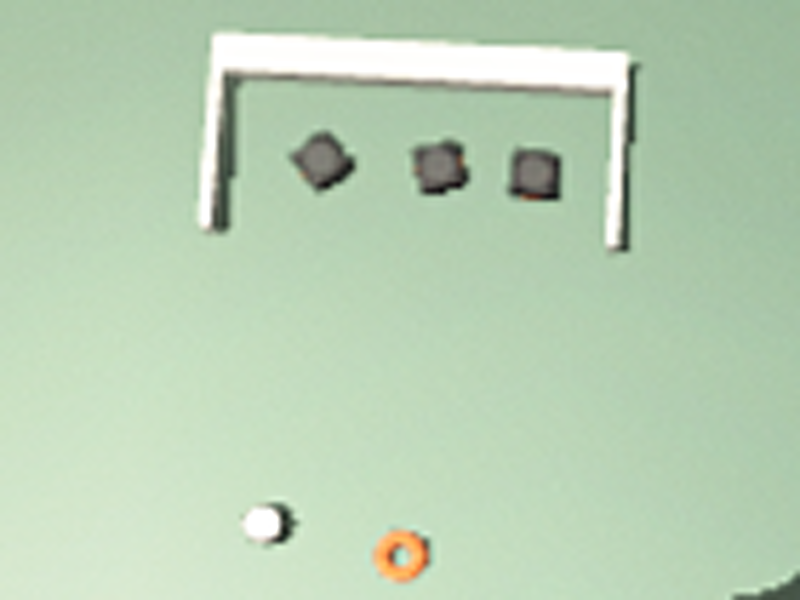

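All three chokes lie well inside, at (322,160), (440,166) and (536,174). The capacitor (266,523) and toroid (402,556) are where they started.

```bash
python3 -c "
from bench import env
print(env.job_done())"
```

```text
the job is handed in; nothing more can be done
None
```

I swept all three chokes well inside the corral and handed the job in at about 16 s; the last top view shows the capacitor and ring core unmoved, and no verdict came back.

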